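# Set the router cutter height with the loose lift crank

## Task

Get the router table ready for the next cut: take the loose crank out of its wooden block, seat it through the red-ringed hole in the lift plate until it drops fully home on the hidden hex, and wind the cutter up until its tip stands 25 mm above the plate, level with the brass setup block. Finish with the crank standing back down in its block and the clear guard swung all the way down over the cutter, and leave the setup block and the spanner where they lie.

Things in the scene. Friction and masses are not known exactly. Their poses are not given: they have to be found in the camera images.
- crank: Loose steel hand crank, about 0.5 kg, upright in its wooden block. Origin: centre of the socket mouth at its lowest end; z up the shaft, x along the arm. Shaft 37 mm diameter (hexagonal foot, 41 mm over corners), 87 mm tall. In its foot a hex socket 28 mm deep, 28.6 mm across flats, two flats facing +x and -x.
- crank_grip (a point): Point on the crank's flat arm 28 mm from the shaft axis (crank x = 28, z = 92 mm), mid-thickness, good to grip across the arm. Arm 16 mm wide (y), 10 mm thick, from x = -34 to +107 mm; free to grip from x = 18 to 78 mm. A low round cap on the hub rises 6 mm above the arm.
- knob_mid (a point): Middle of the crank's red knob, on its upright axis, 95 mm from the shaft axis. Knob 28 mm diameter, 44 mm tall, standing on top of the arm; spins freely on its pin.
- crank_block: Wooden block 100 x 100 mm, 55 mm tall, fixed to the bench, with one upright round bore (49 mm diameter, 45 mm deep, chamfered rim) in the middle of its top, where the crank stands, any way round. Origin: centre of its underside. It may stand left or right of the router table; a block with cutters in it stands on the other side.
- block_floor (a point): Centre of the floor of that bore, 10 mm above the bench: the crank's origin lies here when it is parked.
- router_table: Bench-top router table, fixed: grey laminated top 340 (x) x 460 (y) x 50 mm high with a 240 x 300 mm aluminium lift plate let in flush. Origin: centre of its underside on the bench. On its +y side a fence 60 mm high above the plate runs along x (its face at y = +92 mm).
- port (a point): Centre of the mouth of the round red-ringed crank hole (49 mm diameter, plain sides), at the height of the lift plate's top; axes as the router table. Crank fully home: its origin is 40 mm below this point. Resting on the hex with the flats not lined up: 24 mm below.
- hex_top (a point): Middle of the flat top of the hidden hex in that hole (27 mm across flats, unknown turn), 24 mm below the plate, with a centring cone 12 mm higher. The crank drops over it only with flats agreeing to about 6 degrees (every 60). It resists turning with about 0.2 N m and stays where left. Turning it clockwise seen from above raises the cutter 6 mm per full turn; counter-clockwise lowers.
- lift (a joint): Height of the cutter's tip above the plate's top, m. Wanted: 0.025. It can go from 0 to about 0.032.
- cutter_tip (a point): Centre of the cutter's tip: upright straight cutter, 25 mm diameter, at x = 0, y = +45 mm in the router table's frame (110 mm from the crank hole), moving straight up and down.
- guard (a joint): Turn of the clear guard about its hinge, rad: 0 is fully down (level, on its stop, 62 mm above the plate), 1.57 is straight up; stop at 1.75. It stays where it is left (friction 0.06 N m). The raised guard is clear of a turning crank; lowered, it is in its way.
- guard_hinge (a point): Middle of the guard's hinge line, which runs along the router table's x, on top of the fence.
- guard_edge (a point): Middle of the guard's free edge (orange lip 12 mm thick): the guard is a clear plate 100 mm long (along the hinge), 5 mm thick, and reaches 81 mm from the hinge; lowered, it points to the router table's -y.
- setup_block: Brass setup block, 22 x 60 x 25 mm high, lying on the plate beside the cutter; leave it. Origin: centre of its underside.
- spanner: Steel spanner 170 mm long lying flat on the router table along its edge nearest the robot; leave it.
Mind the look-alikes: they are no part of the job. Leave any pink look-alike of the crank alone.

How it is judged:
On the way, in this order (a step that is already met when the one before it is completed fails the run):
1. the crank is fully home on the hidden hex (horizontal distance between crank and port below 0.005 m and z of crank in the frame of port below -0.033 m and angle between crank's own z axis and vertical below 0.15 rad), for 0.2 s.
2. with the crank still on the hex, the cutter has been wound to 25 mm (within 2 mm) (horizontal distance between crank and port below 0.006 m and z of crank in the frame of port below -0.03 m and value of joint lift between 0.023 and 0.027 m), for 0.2 s.
At the end, for the whole second after the job is handed in: The cutter's tip is 25 mm above the plate (within 2 mm), the crank stands released and still in the bore of its block, down on its floor (within 8 mm) and upright (within 11 degrees), and the guard is fully down (within 0.1 rad) (value of joint lift between 0.023 and 0.027 m and value of joint guard below 0.1 rad and horizontal distance between crank and block_floor below 0.008 m and z of crank in the frame of crank_block below 0.018 m and angle between crank's own z axis and vertical below 0.2 rad and linear speed of crank below 0.02 m/s); the robot touches nothing.
It fails at once if the setup block is knocked away (moved over 20 mm) (distance of setup_block from where it was at the start of the episode above 0.02 m).
It fails at once if the spanner is pushed over 30 mm (distance of spanner from where it was at the start of the episode above 0.03 m).
It fails at once if the crank is dropped or thrown over (tilted over 45 degrees) (angle between crank's own z axis and vertical above 0.79 rad).
It also fails if it takes over 72 s, if anything falls off the work surface, if the arm or the gripper's body presses on something with over 40 N, if the wrist force passes 120 N, or if a joint passes its speed limit or range.

## Robot

A 6-joint arm with a two-finger parallel gripper is mounted at the origin on the work surface. World frame = base frame: x ahead of the robot, y to its left, z up, the work surface at z = 0. Lengths are in m, angles in rad, forces in N, time in s.
With the tool pointing down it reaches from about 0.35 to 0.85 m from the base axis. Payload 8.1 kg.
Tool frame: the origin (TCP) lies on the front face of the gripper's body, between the roots of the fingers; the fingertips stand 73 mm ahead of it and the grasp point (between the pads) lies 54 mm ahead of it (arm.finger_overhang is the distance from the TCP to the fingertips, in m); z points along the fingers, y is the direction in which the jaws open and shut (so a half turn about z gives the same grasp; the last joint's range is limited). The gripper opens to 85 mm and grips with 20 to 120 N. Pads are 22 mm wide; open, the fingers measure 114 mm over their backs; the gripper's body (76 mm by 85 mm) begins 54 mm behind the grasp point. The pads swing forward as they close: fully open they stand 13 mm farther back than shut.
Start: joints at [1.11, 0.13, 1.488, -0, 1.523, -0.085], TCP at [0.22, 0.558, 0.304] pointing down, gripper open.
Joint ranges: [-2.96, 2.96], [-0.89, 2.26], [0.02, 2.5], [-1.34, 4.48], [0, 2.73], [-2.66, 2.66]. Speed limits (rad/s): [2.39, 2.39, 2.79, 3.14, 3.14, 3.14].

## Interface

Orientations are given as a unit quaternion [w, x, y, z].
In Python, from plant import arm gives the robot as it stands. Calls block until the motion is done:
- arm.goto(position, orientation): joint-space move of the TCP to a pose.
- arm.move_straight(position, rotation=None, speed=0.15, guard=None): straight line of the TCP; rotation=None keeps the orientation; speed is the mean speed in m/s. With guard (N) it stops when the force on the tool has changed by that much, and returns True; else False.
- arm.move_joints(angles): joint-space move.
- arm.open_gripper() and arm.gripper_close(newtons=None): open the fingers fully, or close them until they stop; newtons is the grip in N (None keeps the last).
- arm.sleep(seconds).
- arm.inverse_kinematics(position, orientation): joint angles nearest the present ones, or None.
- arm.state(): the state.
- arm.snapshot(name): name is "scene" or "side" or "wrist"; returns a dict with "pixels" (480x640x3 uint8, red, green, blue), "range_z" (480x640 float32, m along the optical axis (not along the pixel's ray), 0 where there is no reading), "vertical_fov" (degrees; the focal length in pixels is half the picture's height over the tangent of half this angle, whatever the lens; pixels are square), "cx", "cy" (the principal point, pixels), "position" and "rotation" of the camera in the world. Camera axes: x right, y down, z forward; pixel columns grow to the right and rows downward; lengths in m; the calibration is good to about 2 mm. A picture is of the moment at which its call begins.
A pose or a line that the arm cannot do raises arm.Unreachable and nothing moves.
- arm.hand_in(): hands the job in, once; it reports no verdict.
The state is a dict: "t": time; "qpos": joint angles; "qd": joint speeds; "effort": joint torques, N m; "eef_pos": TCP position; "tool_rot": TCP orientation; "contact_force": force on the tool from outside, world axes, zero at the start; "torque": the same for the moment, N m; "opening": finger opening in m.
Only numpy, scipy, OpenCV 4.12 (cv2) and the standard library are available. Lean on these libraries where they do the work, as an engineer would, in place of code of your own. Each camera call takes 0.05 s, during which the arm holds its last target.

## Working session

There is one attempt and no reset: what is moved stays moved. The work goes in short steps, each a Python script; the robot and the scene stay as the last script left them, time stands still between calls to the robot, and variables do not carry over. Pictures are saved under pics/ and viewed, and the job is handed in when it is done.

```bash
ls; mkdir -p pics; python3 - <<'E'
from plant import arm
import cv2,numpy as np
s=arm.state();print(s['t'],s['eef_pos'],s['tool_rot'],s['opening'])
for n in ["scene","side","wrist"]:
    d=arm.snapshot(n)
    np.savez(f'pics/{n}0.npz',**d)
    cv2.imwrite(f'pics/{n}0.png',d['pixels'][:,:,::-1])
    print(n,d['vertical_fov'],d['cx'],d['cy'],d['position'],d['rotation'])
E
```

```text
pics
0.0 [0.22000989 0.55776022 0.30284356] [-2.62388613e-04  1.86810101e-01  9.82395603e-01 -8.92341378e-04] 0.08569432638016825
scene 55.01936235554222 322.1937440057292 239.6020704113267 [ 1.31487876 -0.09918941  0.9827792 ] [-0.28422522  0.6855902   0.62038253 -0.25358948]
side 52.99124526459944 321.0625706554357 238.19618958809258 [ 0.17365804 -0.71628015  0.79410187] [-0.40298162  0.89738267 -0.16804237  0.06381161]
wrist 63.09672409233377 323.1103515024696 237.24218841040664 [0.1442474  0.58825792 0.37274589] [0.13406804 0.81589892 0.55519285 0.08997566]
```

View pics/scene0.png

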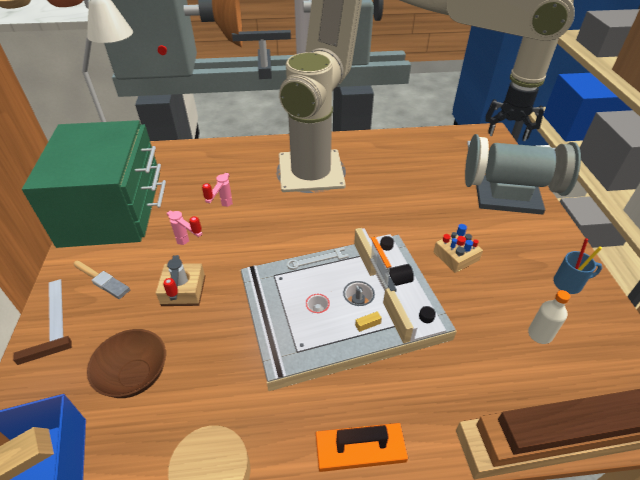

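View pics/side0.png

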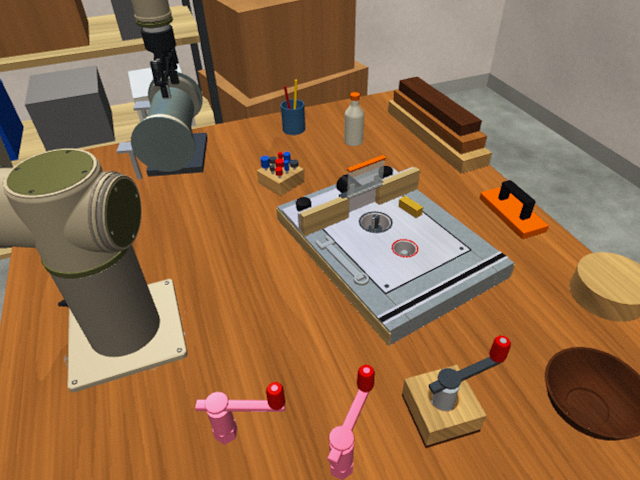

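View pics/wrist0.png

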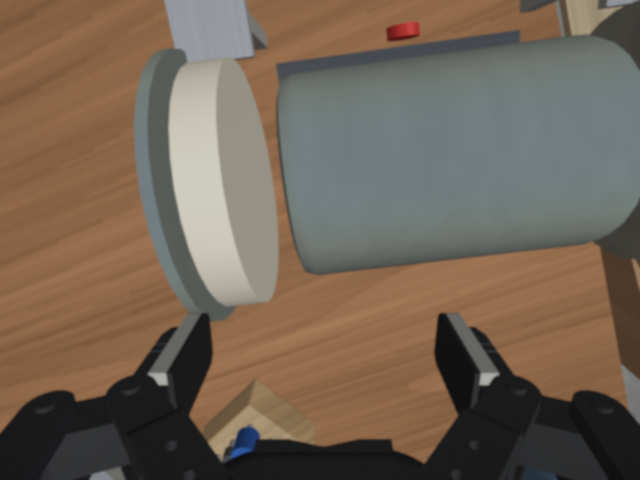

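The real crank stands in its wooden block, at scene px (180,285) and side px (447,395). The red-ringed port is at scene (318,303), the cutter hole at (358,292), the brass block at (368,321) and the raised guard near (385,262). I'll measure these next.

```bash
cat > h.py <<'E'
import numpy as np, cv2
from scipy.spatial.transform import Rotation as R
def Rq(q): return R.from_quat(np.array(q)[[1,2,3,0]])
def qR(r): q=r.as_quat(); return q[[3,0,1,2]]
def f(d): return 240/np.tan(np.radians(d['vertical_fov'])/2)
def ray(d,u,v):
    u=np.atleast_1d(u).astype(float);v=np.atleast_1d(v).astype(float)
    k=f(d); return Rq(d['rotation']).apply(np.c_[(u-d['cx'])/k,(v-d['cy'])/k,np.ones_like(u)])
def onplane(d,u,v,z):
    r=ray(d,u,v); p=np.array(d['position']); return p+r*((z-p[2])/r[:,2])[:,None]
def cloud(d):
    v,u=np.mgrid[0:480,0:640]; r=ray(d,u.ravel(),v.ravel())
    return (np.array(d['position'])+r*d['range_z'].ravel()[:,None].astype(float)).reshape(480,640,3)
def tri(d1,p1,d2,p2):
    a=ray(d1,*p1)[0];b=ray(d2,*p2)[0];A=np.c_[a,-b]
    o1,o2=np.array(d1['position']),np.array(d2['position'])
    s=np.linalg.lstsq(A,o2-o1,rcond=None)[0]; q1=o1+s[0]*a;q2=o2+s[1]*b
    return (q1+q2)/2,np.linalg.norm(q1-q2)
def proj(d,P):
    c=Rq(d['rotation']).inv().apply(np.atleast_2d(P)-d['position']); k=f(d)
    return np.c_[c[:,0]/c[:,2]*k+d['cx'],c[:,1]/c[:,2]*k+d['cy']]
def red(d):
    h=cv2.cvtColor(d['pixels'],cv2.COLOR_RGB2HSV); 
    return (((h[...,0]<6)|(h[...,0]>174))&(h[...,1]>150)&(h[...,2]>90)).astype(np.uint8)
def load(n): return dict(np.load(n,allow_pickle=True))
def snap(n,name):
    from plant import arm
    d=arm.snapshot(n); np.savez(f'pics/{name}.npz',**d); cv2.imwrite(f'pics/{name}.png',d['pixels'][:,:,::-1]); return d
E
python3 - <<'E'
from h import *
for n in ['scene','side']:
    d={k:(v if v.shape else float(v)) for k,v in load(f'pics/{n}0.npz').items()}
    print(n,(d['range_z']>0).mean())
    C=cloud(d)
    m=red(d);k,l,st,ce=cv2.connectedComponentsWithStats(m)
    for i in range(1,k):
        if st[i,4]>25:
            pts=C[(l==i)&(d['range_z']>0)]
            print(st[i],ce[i].round(1),np.median(pts,0).round(4) if len(pts) else None, pts.min(0).round(3),pts.max(0).round(3))
E
```

```text
scene 0.9958561197916667
[158  45   9  10  72] [161.8  49.6] [-0.808  -0.6011  0.1122] [-0.824 -0.621  0.089] [-0.796 -0.579  0.133]
[202 183  11  17 120] [207.3 191.5] [ 0.2434 -0.3214  0.1293] [ 0.037 -0.373 -0.003] [ 0.251 -0.311  0.146]
[190 216  11  18 142] [195.  225.1] [ 0.3845 -0.3438  0.1289] [ 0.367 -0.362  0.093] [ 0.391 -0.332  0.147]
[443 234   8   9  50] [446.1 237.7] [0.4417 0.3443 0.0711] [0.426 0.336 0.059] [0.449 0.355 0.077]
[457 236   9  10  67] [460.8 240.1] [0.4555 0.382  0.0719] [0.442 0.373 0.057] [0.464 0.395 0.077]
[575 238  13  31  96] [581.1 253.3] [0.5663 0.6606 0.1063] [0.555 0.655 0.055] [0.576 0.668 0.155]
[473 240   5   7  26] [475.  242.7] [0.4674 0.4191 0.0693] [0.46  0.413 0.058] [0.474 0.426 0.077]
[164 278  13  19 175] [170.4 287.5] [ 0.6065 -0.3781  0.1416] [ 0.552 -0.415  0.056] [ 0.613 -0.367  0.157]
side 0.995830078125
[284  86   6  23  41] [286.6  96.6] [0.5623 0.6592 0.1148] [ 0.556  0.653 -0.107] [0.692 1.148 0.154]
[275 152   9  24 141] [278.9 164.2] [0.4439 0.376  0.0702] [0.428 0.329 0.002] [0.478 0.507 0.076]
[490 336  20  27 375] [499.4 349.3] [ 0.5882 -0.3868  0.1425] [ 0.581 -0.395 -0.002] [ 0.691 -0.287  0.156]
[357 365  17  28 357] [365.3 378.6] [ 0.369  -0.3529  0.1359] [ 0.36  -0.36  -0.001] [ 0.413 -0.251  0.147]
[266 382  19  29 369] [275.1 396.4] [ 0.2304 -0.3317  0.1378] [ 0.219 -0.337 -0.003] [ 0.247 -0.221  0.147]
```

```bash
python3 - <<'E'
from h import *
for n,b in [('scene',(150,220,300,160)),('side',(270,130,260,200))]:
    im=cv2.imread(f'pics/{n}0.png'); x,y,w,h=b
    if n=='scene': x,y,w,h=230,220,230,172
    cv2.imwrite(f'pics/{n}0z.png',cv2.resize(im[y:y+h,x:x+w],None,fx=3,fy=3,interpolation=cv2.INTER_CUBIC)[:600,:800])
E
```

```text
(no output)
```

View pics/scene0z.png

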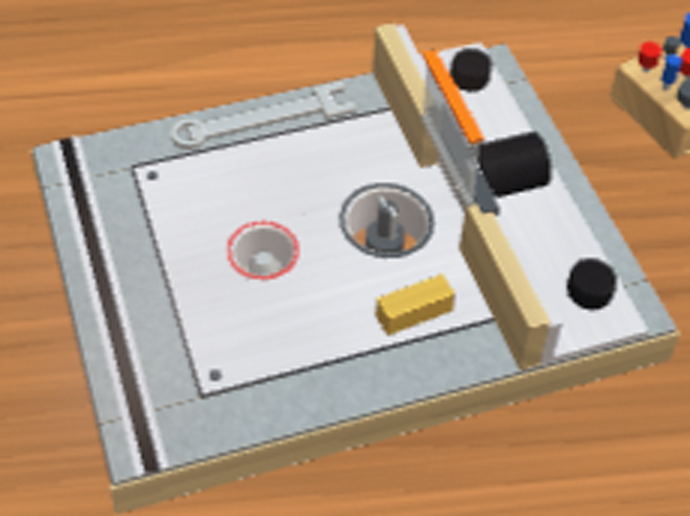

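View pics/side0z.png

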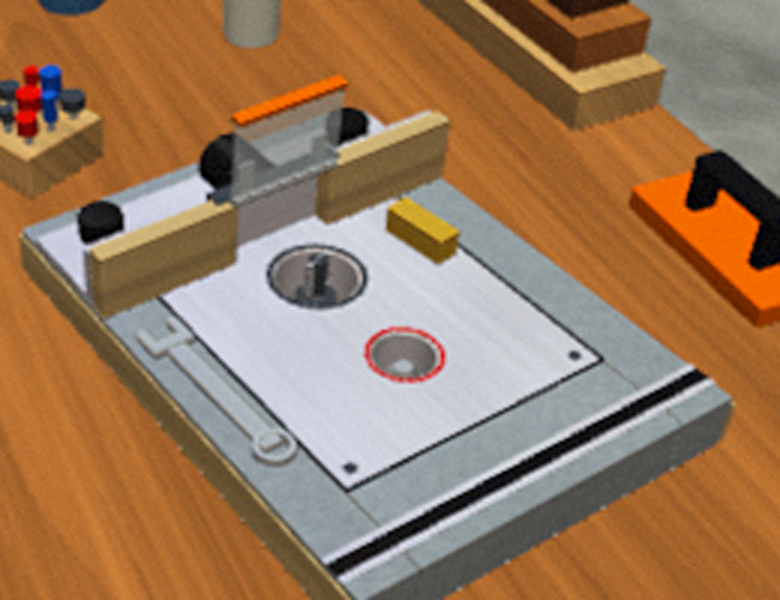

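```bash
python3 - <<'E'
from h import *
D={n:load(f'pics/{n}0.npz') for n in ['scene','side']}
# table points by plane cast / depth at chosen px
for n,ps in [('scene',[(318,303),(358,292),(368,321),(180,285),(177,262),(385,250),(250,270),(270,378),(450,318),(400,238)]),('side',[(405,248),(376,222),(411,206),(447,376),(366,164)])]:
    d=D[n];C=cloud(d)
    for u,v in ps: print(n,(u,v),C[v,u].round(3),onplane(d,u,v,.05)[0].round(3))
# knob triangulate
print(tri(D['scene'],(170.4,287.5),D['side'],(499.4,349.3)))
E
```

```text
scene (318, 303) [ 0.591 -0.031  0.016] [ 0.616 -0.034  0.05 ]
scene (358, 292) [0.6  0.07 0.06] [0.592 0.072 0.05 ]
scene (368, 321) [0.699 0.077 0.075] [0.682 0.082 0.05 ]
scene (180, 285) [ 0.522 -0.385  0.048] [ 0.524 -0.384  0.05 ]
scene (177, 262) [ 0.501 -0.381  0.113] [ 0.442 -0.402  0.05 ]
scene (385, 250) [0.46  0.167 0.059] [0.452 0.17  0.05 ]
scene (250, 270) [ 0.489 -0.204  0.049] [ 0.49  -0.204  0.05 ]
scene (270, 378) [ 0.811 -0.158  0.053] [ 0.809 -0.158  0.05 ]
scene (450, 318) [0.66  0.303 0.001] [0.693 0.283 0.05 ]
scene (400, 238) [0.408 0.223 0.048] [0.41  0.222 0.05 ]
side (405, 248) [ 0.63  -0.014  0.027] [ 0.616 -0.035  0.05 ]
side (376, 222) [0.592 0.065 0.056] [0.595 0.072 0.05 ]
side (411, 206) [0.686 0.07  0.073] [0.702 0.095 0.05 ]
side (447, 376) [ 0.498 -0.384  0.114] [ 0.529 -0.353  0.05 ]
side (366, 164) [0.58  0.109 0.195] [0.678 0.31  0.05 ]
(array([ 0.59658297, -0.38094082,  0.12985993]), np.float64(0.0014034753759231424))
```

```bash
python3 - <<'E'
from h import *
from plant import arm
d=load('pics/wrist0.npz'); s=arm.state()
T=Rq(s['tool_rot']); off=T.inv().apply(d['position']-s['eef_pos']); rel=T.inv()*Rq(d['rotation'])
print(off,rel.as_matrix().round(3), qR(rel))
np.savez('cam.npz',off=off,rel=qR(rel))
# yaw of tool: 
print(T.as_matrix().round(3))
off=np.array(off)
for yaw in np.radians([-180,-135,-90,-45,0,45,90,135]):
    t=R.from_euler('z',yaw)*R.from_euler('x',np.pi)
    for tgt,nm in [((0.61,0.0),'port'),((0.53,-0.383),'crank')]:
        p=np.array([*tgt,.36])-t.apply(off)*[1,1,0]
        q=arm.inverse_kinematics(p,qR(t)); print(nm,round(np.degrees(yaw)),p.round(3),None if q is None else np.round(q,2), (t*rel).as_matrix()[:,2].round(2))
E
```

```text
[ 0.08166785  0.00038084 -0.0696911 ] [[-0.    -0.948 -0.319]
 [ 1.    -0.    -0.001]
 [ 0.001 -0.319  0.948]] [ 0.69772839 -0.11399558 -0.11441958  0.69791708]
[[-0.93   0.367 -0.001]
 [ 0.367  0.93  -0.001]
 [ 0.    -0.001 -1.   ]]
port -180 [ 0.692 -0.     0.36 ] [-0.07  0.37  1.11  0.    1.66 -1.65] [ 0.32 -0.   -0.95]
crank -180 [ 0.612 -0.383  0.36 ] [-0.63  0.46  1.    0.    1.69 -2.2 ] [ 0.32 -0.   -0.95]
port -135 [0.668 0.057 0.36 ] [ 0.01  0.31  1.18  0.    1.65 -2.35] [ 0.23  0.22 -0.95]
crank -135 [ 0.588 -0.326  0.36 ] None [ 0.23  0.22 -0.95]
port -90 [0.61  0.082 0.36 ] None [ 0.    0.32 -0.95]
crank -90 [ 0.53  -0.301  0.36 ] [-0.6   0.14  1.38 -0.    1.63  2.54] [ 0.    0.32 -0.95]
port -45 [0.553 0.058 0.36 ] [ 0.01 -0.01  1.53 -0.    1.62  2.37] [-0.22  0.23 -0.95]
crank -45 [ 0.473 -0.325  0.36 ] [-0.69  0.04  1.48 -0.    1.62  1.66] [-0.22  0.23 -0.95]
port 0 [0.528 0.    0.36 ] [-0.1  -0.08  1.6  -0.    1.62  1.47] [-0.32  0.   -0.95]
crank 0 [ 0.448 -0.383  0.36 ] [-0.79  0.09  1.44 -0.    1.62  0.78] [-0.32  0.   -0.95]
port 45 [ 0.552 -0.057  0.36 ] [-0.2  -0.01  1.53 -0.    1.62  0.59] [-0.23 -0.22 -0.95]
crank 45 [ 0.472 -0.44   0.36 ] [-0.83  0.24  1.27  0.    1.64 -0.04] [-0.23 -0.22 -0.95]
port 90 [ 0.61  -0.082  0.36 ] [-0.22  0.15  1.36  0.    1.63 -0.22] [-0.   -0.32 -0.95]
crank 90 [ 0.53  -0.465  0.36 ] [-0.79  0.41  1.06  0.    1.67 -0.79] [-0.   -0.32 -0.95]
port 135 [ 0.667 -0.058  0.36 ] [-0.16  0.31  1.18  0.    1.65 -0.95] [ 0.22 -0.23 -0.95]
crank 135 [ 0.587 -0.441  0.36 ] [-0.71  0.5   0.95  0.    1.7  -1.5 ] [ 0.22 -0.23 -0.95]
```

```bash
python3 - <<'E'
from h import *
from plant import arm
t=qR(R.from_euler('x',np.pi))
print(arm.state()['t'])
arm.goto([0.66,0.0,.32],t); print(arm.state()['t']); snap('wrist','w1')
arm.move_straight([0.57,-0.02,.28],speed=.3); print(arm.state()['t']); snap('wrist','w2')
arm.goto([0.46,-0.383,.30],t); print(arm.state()['t']); snap('wrist','w3')
arm.move_straight([0.50,-0.383,.26],speed=.3); print(arm.state()['t']); snap('wrist','w4')
im=[cv2.imread(f'pics/w{i}.png') for i in (1,2,3,4)]
cv2.imwrite('pics/w12.png',cv2.resize(np.vstack(im[:2]),None,fx=.9,fy=.9)[:,:]) if 0 else None
E
```

```text
0.15
2.6667
3.2
4.6667
5.0583
```

View pics/w1.png

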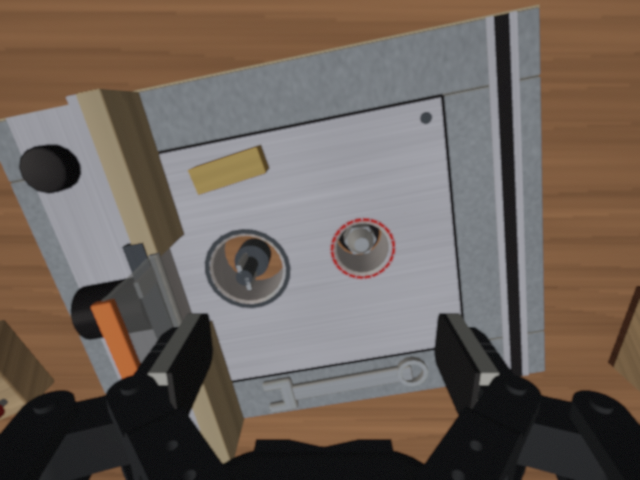

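View pics/w2.png

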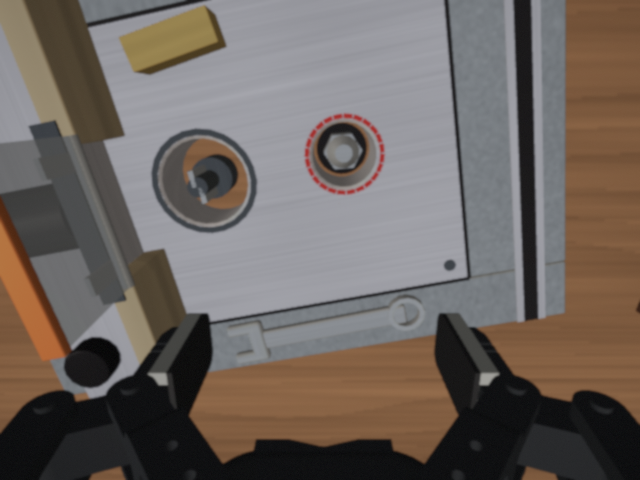

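View pics/w3.png

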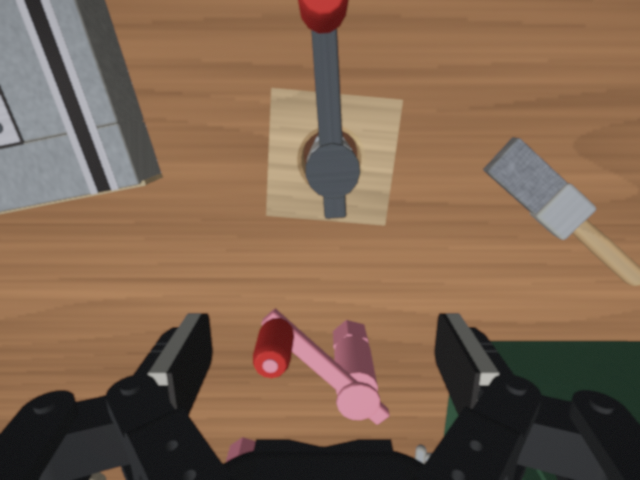

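View pics/w4.png

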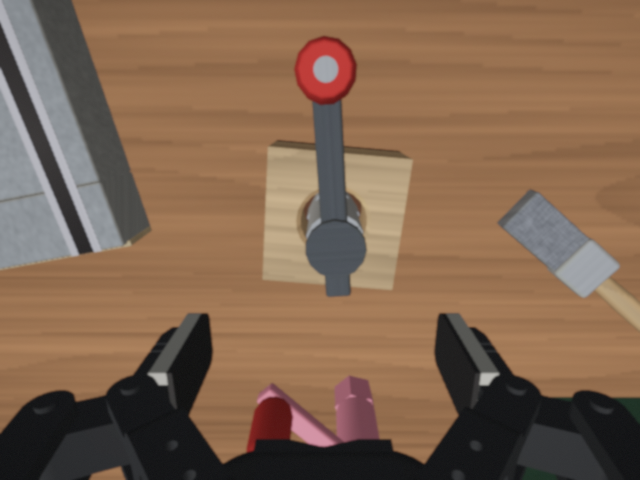

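w1 and w2 show the port ring at (363,248) and (345,153), with the hex visible in w2 at (342,150). The cutter is at (250,262) in w1 and (207,180) in w2. w3 and w4 show the crank from above, with the hub at (333,168) and (336,246) and the knob top at (325,69) in w4.

```bash
python3 - <<'E'
from h import *
a=cv2.imread('pics/w2.png');b=cv2.imread('pics/w1.png')
A=cv2.resize(a[105:205,295:395],None,fx=4,fy=4,interpolation=cv2.INTER_CUBIC)
B=cv2.resize(a[120:240,145:265],(400,400),interpolation=cv2.INTER_CUBIC)
cv2.imwrite('pics/z1.png',np.hstack([A,B]))
D={i:load(f'pics/w{i}.npz') for i in (1,2,3,4)}
for i in (1,2):
    d=D[i];m=red(d);k,l,st,ce=cv2.connectedComponentsWithStats(cv2.dilate(m,np.ones((5,5),np.uint8)))
    yy,xx=np.nonzero(m); sel=(xx>280)&(xx<410)
    P=onplane(d,xx[sel],yy[sel],.05)
    # circle lsq
    M=np.c_[2*P[:,:2],np.ones(len(P))];x=np.linalg.lstsq(M,(P[:,:2]**2).sum(1),rcond=None)[0]
    e=cv2.fitEllipse(np.c_[xx[sel],yy[sel]].astype(np.float32))
    C=cloud(d); z=C[...,2][m.astype(bool)]
    print(i,sel.sum(),x[:2],np.sqrt(x[2]+x[0]**2+x[1]**2),e[0],np.median(z[z>0]))
d1,d2=D[1],D[2]
def ell(d):
    m=red(d);yy,xx=np.nonzero(m);s=(xx>280)&(xx<410);return cv2.fitEllipse(np.c_[xx[s],yy[s]].astype(np.float32))[0]
print('ring tri',tri(d1,ell(d1),d2,ell(d2)))
# cutter points highest near cutter
for n in ['w1','w2','scene0','side0']:
    d=load(f'pics/{n}.npz');C=cloud(d)
    s=(np.hypot(C[...,0]-.592,C[...,1]-.072)<.028)
    z=C[...,2][s]; print(n,'cutter z hist',np.sort(z)[-10:].round(4),np.percentile(z,[80,90,95]).round(4))
    yy,xx=np.nonzero(s); k=np.argsort(z)[-8:]; print([(xx[j],yy[j],C[yy[j],xx[j]].round(4).tolist()) for j in k[-3:]])
    s=(np.hypot(C[...,0]-.692,C[...,1]-.075)<.03); print('brass/plate z',np.percentile(C[...,2][s],[5,20,50,80,95]).round(4))
E
```

```text
1 68 [ 0.61684977 -0.03526322] 0.02846843286514605 (362.4573669433594, 248.03204345703125) 0.05033032427121659
2 265 [ 0.61691272 -0.0352777 ] 0.028486403702184176 (344.1604309082031, 153.69451904296875) 0.050235147846228456
ring tri (array([ 0.61787035, -0.03520254,  0.0507689 ]), np.float64(6.98780001695347e-05))
w1 cutter z hist [0.0692 0.0692 0.0692 0.0693 0.0693 0.0694 0.0695 0.0696 0.0699 0.0703] [0.0568 0.0676 0.0682]
[(np.int64(244), np.int64(279), [0.5951, 0.0721, 0.0696]), (np.int64(243), np.int64(283), [0.5913, 0.0732, 0.0699]), (np.int64(247), np.int64(284), [0.5905, 0.0696, 0.0703])]
brass/plate z [0.0494 0.0654 0.3096 0.3213 0.3284]
w2 cutter z hist [0.2894 0.2894 0.2895 0.2895 0.2896 0.2896 0.2897 0.2901 0.2901 0.2902] [0.2776 0.282  0.2846]
[(np.int64(1), np.int64(469), [0.5827, 0.0457, 0.2901]), (np.int64(0), np.int64(471), [0.5822, 0.046, 0.2901]), (np.int64(0), np.int64(473), [0.5817, 0.046, 0.2902])]
brass/plate z [0.049  0.0498 0.0702 0.075  0.0757]
scene0 cutter z hist [0.0693 0.0695 0.0696 0.0699 0.07   0.07   0.0702 0.0704 0.0704 0.0731] [0.0614 0.0678 0.0692]
[(np.int64(360), np.int64(289), [0.5985, 0.0744, 0.0704]), (np.int64(357), np.int64(287), [0.5914, 0.0679, 0.0704]), (np.int64(358), np.int64(288), [0.5969, 0.0694, 0.0731])]
brass/plate z [0.0489 0.0508 0.0653 0.0754 0.0774]
side0 cutter z hist [0.0679 0.0681 0.0681 0.0684 0.0687 0.0691 0.0697 0.0697 0.07   0.0702] [0.065  0.0673 0.068 ]
[(np.int64(378), np.int64(217), [0.5964, 0.0657, 0.0697]), (np.int64(377), np.int64(216), [0.5956, 0.0695, 0.07]), (np.int64(378), np.int64(214), [0.601, 0.0753, 0.0702])]
brass/plate z [0.0484 0.0505 0.0636 0.0741 0.0759]
```

View pics/z1.png

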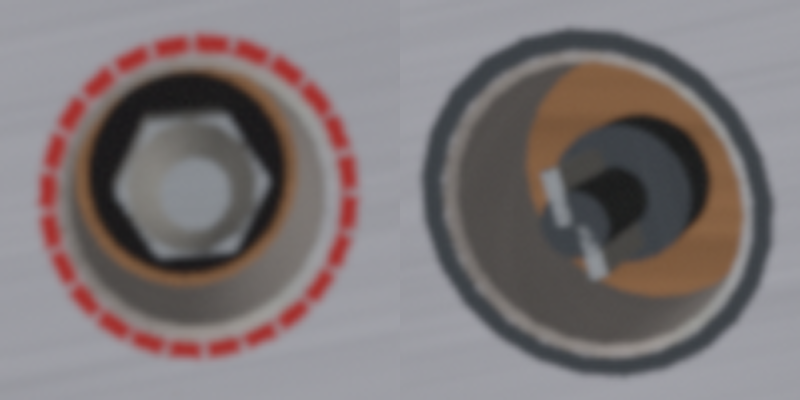

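```bash
python3 - <<'E'
from h import *
a=cv2.imread('pics/w3.png');b=cv2.imread('pics/w4.png')
out=[]
for n in ('w3','w4'):
    d=load(f'pics/{n}.npz');C=cloud(d);h=cv2.cvtColor(d['pixels'],cv2.COLOR_RGB2HSV)
    m=((h[...,1]<70)&(h[...,2]<100)&(C[...,2]>.08)&(C[...,2]<.13)).astype(np.uint8); m[:, :200]=0;m[:,450:]=0;m[310:]=0
    k,l,st,ce=cv2.connectedComponentsWithStats(m);i=1+np.argmax(st[1:,4]);m=(l==i).astype(np.uint8)
    z=C[...,2][m>0];print(n,st[i],'z pct',np.percentile(z,[5,25,50,75,95]).round(4))
    dt=cv2.distanceTransform(m,cv2.DIST_L2,5);_,r,_,c=cv2.minMaxLoc(dt); 
    # hub: refined as centre of pixels with cap height
    cap=(m>0)&(C[...,2]>.1105); yy,xx=np.nonzero(cap);e=cv2.minEnclosingCircle(np.c_[xx,yy].astype(np.float32))
    print(' hub dt',c,r,' cap',e,cap.sum(),(xx.mean(),yy.mean()),onplane(d,*e[0],.113)[0].round(4))
    arm_=(m>0)&~(np.hypot(*(np.mgrid[0:480,0:640][::-1]-np.array(c)[:,None,None]))<r+6); 
    yy,xx=np.nonzero(arm_); P=onplane(d,xx,yy,.107); 
    # centreline via bins in x
    cs=[]
    for x0 in np.arange(P[:,0].min()+.003,P[:,0].max()-.003,.004):
        s=abs(P[:,0]-x0)<.002
        if s.sum()>6: cs.append((x0,(P[s,1].max()+P[s,1].min())/2,P[s,1].max()-P[s,1].min()))
    cs=np.array(cs); f1=np.polyfit(cs[:,0],cs[:,1],1); print(' line slope deg',np.degrees(np.arctan(f1[0])),'y at .50',np.polyval(f1,.5),'y at .53',np.polyval(f1,.53),'w',np.median(cs[:,2]), cs[:,0].min(),cs[:,0].max())
    rm=red(d);yy,xx=np.nonzero(rm);s=(yy<130)
    if n=='w4':
        s2=(C[...,2][yy,xx]>.145)&s; e=cv2.minEnclosingCircle(np.c_[xx[s2],yy[s2]].astype(np.float32)); print(' knob top',e,onplane(d,*e[0],.151)[0],C[...,2][yy,xx][s2].max())
    out.append(cv2.bitwise_and(d['pixels'],d['pixels'],mask=m)[:,:,::-1][0:320,200:440])
cv2.imwrite('pics/m34.png',np.hstack(out))
# block
d3,d4=load('pics/w3.npz'),load('pics/w4.npz')
for d,cor in ((d3,[(271,88),(402,98),(385,225),(266,215)]),(d4,[(268,145),(411,158),(394,289),(263,279)])):
    P=onplane(d,[c[0] for c in cor],[c[1] for c in cor],.055);print(P.round(4).tolist(),P.mean(0))
for a,b in zip([(271,88),(402,98),(385,225),(266,215)],[(268,145),(411,158),(394,289),(263,279)]): print(tri(d3,a,d4,b))
E
```

```text
w3 [ 306   30   54  188 5346] z pct [0.1057 0.1066 0.1076 0.1126 0.1136]
 hub dt (345, 176) 12.787599563598633  cap ((332.0, 114.03571319580078), 84.05960845947266) 2298 (np.float64(332.4264577893821), np.float64(169.98955613577024)) [ 0.5384 -0.3873  0.113 ]
 line slope deg 1.2971647719672732 y at .50 -0.385343785071244 y at .53 -0.3846644751184724 w 0.014537324701639792 0.47281533529487607 0.5808153352948762
w4 [ 307  101   59  195 6283] z pct [0.1058 0.1067 0.1075 0.1127 0.1136]
 hub dt (332, 238) 17.79069709777832  cap ((336.5, 190.15516662597656), 87.16818237304688) 2663 (np.float64(335.58618099887343), np.float64(248.17949680811114)) [ 0.5383 -0.388   0.113 ]
 line slope deg 4.232279534893827 y at .50 -0.38892566534776096 y at .53 -0.386705609684324 w 0.014961818579062314 0.47320286587699056 0.5812028658769907
 knob top ((325.5780944824219, 70.13256072998047), 33.519344329833984) [ 0.59700254 -0.38151723  0.151     ] 0.32766558228097753
[[0.5559, -0.3425, 0.055], [0.5489, -0.4416, 0.055], [0.4483, -0.4339, 0.055], [0.4569, -0.3342, 0.055]] [ 0.50252297 -0.38804355  0.055     ]
[[0.5572, -0.3428, 0.055], [0.5487, -0.441, 0.055], [0.4488, -0.4353, 0.055], [0.4569, -0.3347, 0.055]] [ 0.50289699 -0.38842326  0.055     ]
(array([ 0.55628317, -0.34143954,  0.04585925]), np.float64(0.00013483002073587163))
(array([ 0.54883017, -0.44108842,  0.05588882]), np.float64(0.000665785321623876))
(array([ 0.44792675, -0.43488011,  0.05335609]), np.float64(0.0015053484870295453))
(array([ 0.45687882, -0.33440825,  0.05484714]), np.float64(0.0004337777445303649))
```

View pics/m34.png

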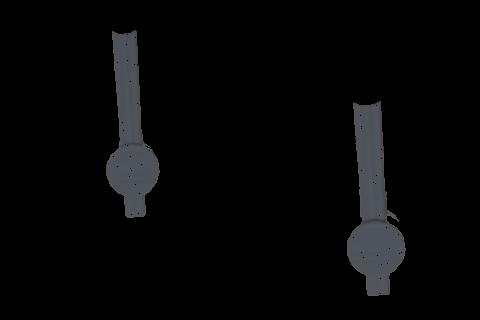

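```bash
python3 - <<'E'
from h import *
hub={};AR={}
for n in ('w3','w4'):
    d=load(f'pics/{n}.npz');C=cloud(d);h=cv2.cvtColor(d['pixels'],cv2.COLOR_RGB2HSV)
    m=((h[...,1]<70)&(h[...,2]<100)&(cv2.medianBlur(C[...,2].astype(np.float32),5)>.103)).astype(np.uint8); m[:, :200]=0;m[:,450:]=0;m[310:]=0
    m=cv2.morphologyEx(m,cv2.MORPH_CLOSE,np.ones((3,3)))
    k,l,st,ce=cv2.connectedComponentsWithStats(m);i=1+np.argmax(st[1:,4]);m=(l==i).astype(np.uint8)
    cn=cv2.findContours(m,cv2.RETR_EXTERNAL,cv2.CHAIN_APPROX_NONE)[0];mm=np.zeros_like(m);cv2.drawContours(mm,cn,-1,1,-1)
    dt=cv2.distanceTransform(mm,cv2.DIST_L2,5);_,r,_,c=cv2.minMaxLoc(dt)
    o=cv2.morphologyEx(mm,cv2.MORPH_OPEN,cv2.getStructuringElement(cv2.MORPH_ELLIPSE,(31,31)));yy,xx=np.nonzero(o)
    hub[n]=(xx.mean(),yy.mean()); print(n,c,r,hub[n],np.sqrt(o.sum()/np.pi),onplane(d,*hub[n],.113)[0].round(4))
    yy,xx=np.nonzero(mm); s=(yy<c[1]-r-6)
    ar=np.c_[xx[s],yy[s]]
    rows=[(y,(ar[ar[:,1]==y,0].min()+ar[ar[:,1]==y,0].max())/2) for y in range(ar[:,1].min()+8,ar[:,1].max()-2)]
    rows=np.array(rows);P=onplane(d,rows[:,1],rows[:,0],.107);f1=np.polyfit(P[:,0],P[:,1],1)
    print('  slope',np.degrees(np.arctan(f1[0])),np.polyval(f1,.50),np.polyval(f1,.53),P[:,0].min(),P[:,0].max())
d3,d4=load('pics/w3.npz'),load('pics/w4.npz')
print('hub tri',tri(d3,hub['w3'],d4,hub['w4']))
print('knob top grey', onplane(d4,326,69,.151))
S=load('pics/scene0.npz');D=load('pics/side0.npz')
# hex in w2
d=load('pics/w2.npz')
# corners from zoom (4x, offset 295,105)
zc=np.array([(145,114),(238,112),(272,183),(243,258),(160,256),(113,186)])/4+[295,105]-.375
P=onplane(d,zc[:,0],zc[:,1],.026)
print(P.round(4).tolist(),P.mean(0)); v=P-P.mean(0); print(np.degrees(np.arctan2(v[:,1],v[:,0])).round(1),np.hypot(v[:,0],v[:,1]).round(4))
print(np.mean((np.degrees(np.arctan2(v[:,1],v[:,0])))%60))
# cutter light bars: two view triang? median z of tip zone
for n in ('w1','w2','scene0','side0'):
    d=load(f'pics/{n}.npz');C=cloud(d);s=(np.hypot(C[...,0]-.594,C[...,1]-.0725)<.013)&(C[...,2]<.08)&(C[...,2]>.064)
    yy,xx=np.nonzero(s);print(n,s.sum(),np.percentile(C[...,2][s],[10,25,50,75,90,95]).round(4), C[s][:,:2].mean(0).round(4))
E
```

```text
w3 (332, 170) 25.99689483642578 (np.float64(332.32067510548524), np.float64(169.43164556962026)) 27.46624164780438 [ 0.5038 -0.3878  0.113 ]
  slope 4.105755969694375 -0.38829194082487156 -0.38613848476011325 0.5252471061139289 0.5821826463566708
w4 (335, 248) 28.362794876098633 (np.float64(335.48368590892795), np.float64(247.57332377196127)) 29.79540690386007 [ 0.5042 -0.3879  0.113 ]
  slope 4.140139022445748 -0.38834841754939425 -0.38617686501608767 0.5252613298457309 0.5811449989253267
hub tri (array([ 0.50354382, -0.3878971 ,  0.11133012]), np.float64(5.882689783753998e-05))
knob top grey [[ 0.59743784 -0.38169099  0.151     ]]
[[0.6313, -0.0256, 0.026], [0.6317, -0.0443, 0.026], [0.6177, -0.0515, 0.026], [0.6025, -0.046, 0.026], [0.6029, -0.0289, 0.026], [0.6171, -0.0192, 0.026]] [ 0.61719047 -0.0359187   0.026     ]
[  36.2  -29.9  -88.1 -145.5  153.8   90.3] [0.0175 0.0167 0.0156 0.0178 0.0159 0.0167]
32.797765716466074
w1 278 [0.0667 0.0673 0.0679 0.0684 0.0688 0.0691] [0.5958 0.0719]
w2 447 [0.0666 0.0672 0.0678 0.0684 0.0689 0.0692] [0.5956 0.0718]
scene0 30 [0.0656 0.0666 0.0686 0.0696 0.0702 0.0704] [0.5956 0.0725]
side0 36 [0.0649 0.0662 0.0672 0.068  0.0694 0.0698] [0.5942 0.0714]
```

```bash
cat >> h.py <<'E'
def hubfit(d,rowmax=310):
    C=cloud(d);h=cv2.cvtColor(d['pixels'],cv2.COLOR_RGB2HSV)
    z=cv2.medianBlur(C[...,2].astype(np.float32),5)
    m=((h[...,1]<70)&(h[...,2]<100)&(z>.095)&(z<.13)).astype(np.uint8); m[:, :200]=0;m[:,450:]=0;m[rowmax:]=0
    m=cv2.morphologyEx(m,cv2.MORPH_CLOSE,np.ones((3,3)))
    k,l,st,ce=cv2.connectedComponentsWithStats(m);i=1+np.argmax(st[1:,4]);m=(l==i).astype(np.uint8)
    cn=cv2.findContours(m,cv2.RETR_EXTERNAL,cv2.CHAIN_APPROX_NONE)[0];mm=np.zeros_like(m);cv2.drawContours(mm,cn,-1,1,-1)
    o=cv2.morphologyEx(mm,cv2.MORPH_OPEN,cv2.getStructuringElement(cv2.MORPH_ELLIPSE,(31,31)));yy,xx=np.nonzero(o)
    return (xx.mean(),yy.mean()),onplane(d,xx.mean(),yy.mean(),.113)[0],np.sqrt(o.sum()/np.pi)
def tool(c): return R.from_euler('z',c)*R.from_euler('x',np.pi)
E
python3 - <<'E'
from h import *
from plant import arm
c=np.radians(4.0); ax=np.array([.504,-.388])
g=ax+.028*np.array([np.cos(c),np.sin(c)])
t=qR(tool(c+np.pi))
q=arm.inverse_kinematics([*g,.156],t); print(q)
q=arm.inverse_kinematics([.617+.028,-.0353,.156],t); print(q)
arm.goto([*g,.27],t); print(arm.state()['t'],arm.state()['qpos'].round(2))
d=snap('wrist','w5'); print(hubfit(d,330)); print(hubfit(load('pics/w4.npz')))
E
```

```text
[-0.70577512  0.38938544  1.45992322  0.          1.29228399 -2.34638462]
[-0.1340186   0.36103908  1.49572392  0.          1.28482965 -1.77462809]
7.7917 [-0.71  0.3   1.36  0.    1.49 -2.35]
((np.float64(323.2479309103994), np.float64(196.26340410219504)), array([ 0.50113096, -0.38806121,  0.113     ]), np.float64(29.741943004866954))
((np.float64(335.48368590892795), np.float64(247.57332377196127)), array([ 0.50416193, -0.3878722 ,  0.113     ]), np.float64(29.79540690386007))
```

View pics/w5.png

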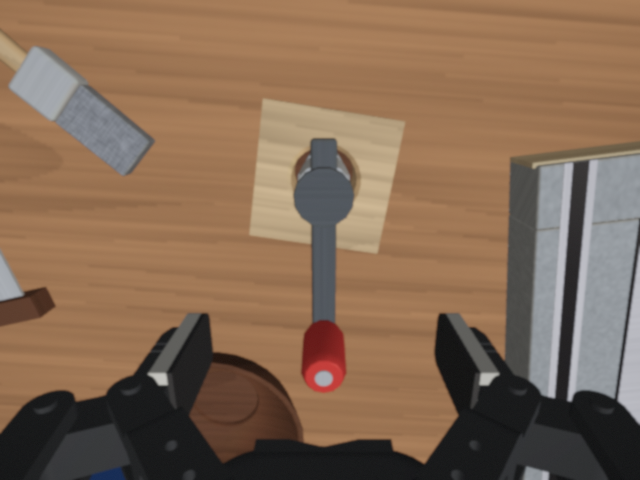

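```bash
python3 - <<'E'
from h import *
from plant import arm
c=np.radians(4.0); ax=np.array([.5026,-.388])
g=ax+.028*np.array([np.cos(c),np.sin(c)])
print(arm.move_straight([*g,.156],speed=.25,guard=15)); s=arm.state();print(s['t'],s['eef_pos'])
arm.gripper_close(60); s=arm.state();print(s['t'],s['opening'],s['contact_force'].round(2),s['torque'].round(2))
arm.move_straight([*g,.236],speed=.2); s=arm.state();print(s['t'],s['opening'],s['eef_pos'],s['contact_force'].round(2),s['torque'].round(2))
snap('side','s1');snap('scene','sc1')
a=cv2.imread('pics/s1.png')[230:480,300:640];b=cv2.imread('pics/sc1.png')[130:380,100:400]
cv2.imwrite('pics/g1.png',np.hstack([a,b]))
E
```

```text
False
8.45 [ 0.53088677 -0.38633772  0.15699188]
9.0917 0.014841405994457907 [-0.36  0.1   4.66] [ 0.19 -0.04  0.04]
9.6417 0.014780901168684557 [ 0.53014891 -0.385749    0.23466098] [-0.52  0.88 -4.94] [-0.02 -0.08 -0.  ]
```

View pics/g1.png

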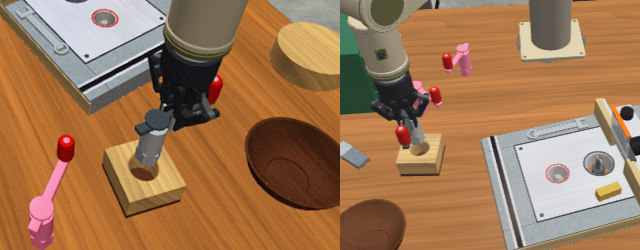

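The crank is gripped and hanging upright above its block (side crop (150,140)). Next I move it to the port.

```bash
python3 - <<'E'
from h import *
from plant import arm
c=np.radians(2.8); ax=np.array([.6153,-.0353])
g=ax+.028*np.array([np.cos(c),np.sin(c)]); t=tool(c+np.pi)
arm.move_straight([*g,.236],rotation=qR(t),speed=.25)
s=arm.state();print(s['t'],s['eef_pos']-[*g,.236],s['contact_force'].round(2),s['torque'].round(2))
snap('side','s2');snap('scene','sc2')
print(arm.move_straight([*g,.203],speed=.15,guard=10))
s=arm.state();print(s['t'],s['eef_pos'],s['contact_force'].round(2),s['torque'].round(2))
snap('side','s3');snap('scene','sc3')
f=2
a=cv2.imread('pics/s3.png')[130:330,300:500];b=cv2.imread('pics/sc3.png')[200:400,220:420]
cv2.imwrite('pics/g2.png',cv2.resize(np.hstack([a,b]),None,fx=2,fy=2))
E
```

```text
11.3667 [-2.56276945e-04 -1.17408814e-03 -6.66614514e-05] [ 0.29 -1.15 -3.62] [-0.04 -0.08  0.03]
False
11.8333 [ 0.64230454 -0.03426657  0.20173686] [-0.23  0.08 -3.35] [-0.03 -0.13  0.03]
```

View pics/g2.png

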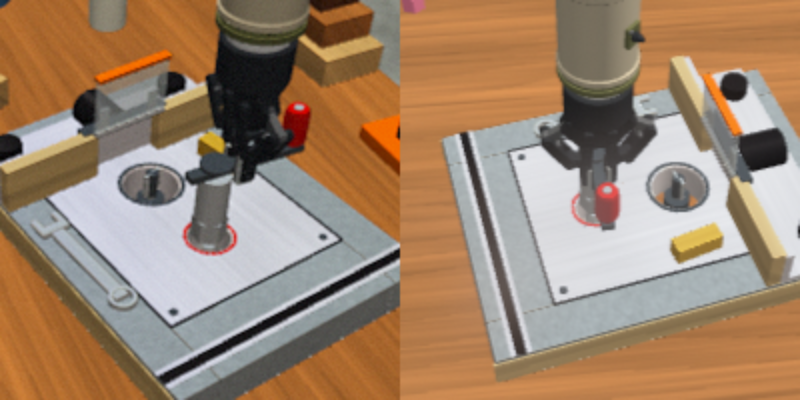

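The foot sits over the ring in the side zoom at (209,243), so I'll descend with the force guard on.

```bash
python3 - <<'E'
from h import *
from plant import arm
c=np.radians(2.8); ax=np.array([.6153,-.0353])
g=ax+.028*np.array([np.cos(c),np.sin(c)])
def pr(x):
    s=arm.state();print(x,round(s['t'],2),s['eef_pos'].round(4),s['contact_force'].round(2),s['torque'].round(2))
pr(arm.move_straight([*g,.177],speed=.1,guard=10))
pr(arm.move_straight([*g,.157],speed=.05,guard=10))
E
```

```text
False 12.34 [ 0.6429 -0.0338  0.1763] [-0.2   0.74 -3.22] [-0.04 -0.11 -0.  ]
True 12.78 [ 0.644  -0.0339  0.1569] [ 3.51 -0.01  3.4 ] [-0.03 -0.52  0.04]
```

It went to z .1569, which is fully home (the origin is about 40 mm below the plate). I'll start winding with small steps and watch the forces.

```bash
cat >> h.py <<'E'
def wind(ax,c0,c1,step,z=.157,flip=np.pi,speed=.06,r=.028):
    from plant import arm
    n=int(np.ceil(abs(c1-c0)/step-1e-9))
    for c in np.linspace(c0,c1,n+1)[1:]:
        # target radius slightly enlarged so that the chord's mean error is zero
        a=np.radians(c); g=np.array(ax)+r*np.array([np.cos(a),np.sin(a)])
        arm.move_straight([*g,z],rotation=qR(tool(a+flip)),speed=speed)
        s=arm.state(); F=s['contact_force']; tq=s['torque']
        print(round(c,1),round(s['t'],2),(s['eef_pos']-[*g,z]).round(4),F.round(1),tq.round(2),round(s['qpos'][5],2),round(s['opening'],4))
        if np.linalg.norm(F)>45: print('FORCE STOP');break
E
python3 - <<'E'
from h import *
wind((.6157,-.0353),2.8,-37.2,20)
E
```

```text
-17.2 13.28 [ 0.0004 -0.0001  0.0001] [ 3.8 -0.1 -0.3] [-0.15 -0.78 -0.03] -1.42 0.0144
-37.2 13.78 [ 0.0002 -0.0001  0.0002] [ 3.7 -1.6 -0.1] [-0.25 -0.75 -0.04] -1.09 0.0148
```

```bash
python3 - <<'E'
from h import *
wind((.6159,-.0354),-37.2,-117.2,26.7,speed=.09)
d=snap('scene','sc4');snap('side','s4')
a=cv2.imread('pics/s4.png')[130:330,300:500];b=cv2.imread('pics/sc4.png')[200:400,220:420]
cv2.imwrite('pics/g3.png',cv2.resize(np.hstack([a,b]),None,fx=2,fy=2))
E
```

```text
-63.9 14.39 [ 0.0001 -0.      0.0001] [ 3.4 -1.4  0.2] [-0.38 -0.65 -0.03] -0.64 0.0144
-90.5 15.01 [-0. -0.  0.] [ 1.8 -3.1  0.4] [-0.57 -0.47 -0.12] -0.18 0.0146
-117.2 15.62 [-0.0001 -0.     -0.0001] [ 1.4 -2.1  1. ] [-0.58 -0.27 -0.01] 0.29 0.0143
```

View pics/g3.png

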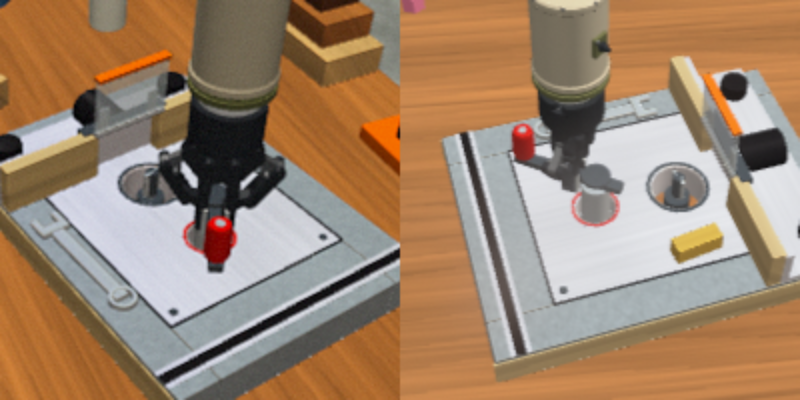

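```bash
cat >> h.py <<'E'
def tipz(d,c=(.594,.0725)):
    C=cloud(d);s=(np.hypot(C[...,0]-c[0],C[...,1]-c[1])<.013)&(C[...,2]<.1)&(C[...,2]>.062)
    return s.sum(),np.percentile(C[...,2][s],[10,25,50,75,90]).round(4) if s.sum() else None
def brassz(d):
    C=cloud(d);h=cv2.cvtColor(d['pixels'],cv2.COLOR_RGB2HSV)
    s=(np.hypot(C[...,0]-.69,C[...,1]-.075)<.045)&(h[...,1]>130)&(h[...,0]>18)&(h[...,0]<32)
    return s.sum(),np.percentile(C[...,2][s],[25,50,75,90]).round(4) if s.sum() else None
E
python3 - <<'E'
from h import *
for a in ('scene0','sc1','sc2','sc4','side0','s1','s2','s3','s4'):
    d=load(f'pics/{a}.npz');print(a,tipz(d),brassz(d))
E
```

```text
scene0 (np.int64(33), array([0.0644, 0.066 , 0.0683, 0.0695, 0.0701])) (np.int64(289), array([0.0673, 0.0739, 0.0758, 0.0768]))
sc1 (np.int64(34), array([0.0637, 0.0664, 0.0679, 0.069 , 0.0703])) (np.int64(289), array([0.0676, 0.0736, 0.0753, 0.0768]))
sc2 (np.int64(33), array([0.066 , 0.067 , 0.0677, 0.0692, 0.0704])) (np.int64(289), array([0.067 , 0.074 , 0.0757, 0.077 ]))
sc4 (np.int64(37), array([0.0657, 0.0679, 0.0702, 0.0714, 0.0723])) (np.int64(288), array([0.0662, 0.0738, 0.0756, 0.0768]))
side0 (np.int64(41), array([0.0633, 0.0658, 0.0669, 0.0679, 0.0691])) (np.int64(289), array([0.063 , 0.0715, 0.0745, 0.0756]))
s1 (np.int64(41), array([0.0638, 0.0655, 0.067 , 0.0681, 0.0688])) (np.int64(284), array([0.0637, 0.0723, 0.0745, 0.0759]))
s2 (np.int64(42), array([0.0635, 0.0652, 0.0664, 0.0678, 0.0692])) (np.int64(26), array([0.0598, 0.0655, 0.0706, 0.0736]))
s3 (np.int64(41), array([0.0636, 0.0662, 0.0673, 0.0679, 0.0688])) (np.int64(110), array([0.0711, 0.0739, 0.075 , 0.0761]))
s4 (np.int64(45), array([0.0635, 0.066 , 0.0686, 0.07  , 0.0708])) (np.int64(0), None)
```

The tip rose about 2 mm for 120°, as expected. I'll carry on.

```bash
python3 - <<'E'
from h import *
wind((.6159,-.0354),-117.2,-247.2,26,speed=.11)
d=snap('scene','sc5');e=snap('side','s5');print(tipz(d),tipz(e))
a=cv2.imread('pics/s5.png')[130:330,300:500];b=cv2.imread('pics/sc5.png')[200:400,220:420]
cv2.imwrite('pics/g4.png',cv2.resize(np.hstack([a,b]),None,fx=2,fy=2))
E
```

```text
-143.2 16.32 [-0.0001  0.     -0.0002] [-0.2 -1.6  0.5] [-0.4  -0.12 -0.07] 0.75 0.0147
-169.2 16.93 [-0.0002  0.0001 -0.0003] [-0.3 -0.7 -0.3] [-0.19  0.02 -0.06] 1.22 0.0149
-195.2 17.52 [-0.0002  0.0001 -0.0002] [-0.2  0.2 -1.2] [0.06 0.06 0.  ] 1.7 0.0143
-221.2 18.12 [-0.0001  0.0001 -0.0001] [-0.2  2.2 -1.5] [ 0.3  -0.09  0.05] 2.17 0.0147
-247.2 18.73 [-0.      0.     -0.0001] [ 0.7  2.3 -2.1] [ 0.52 -0.22  0.02] 2.64 0.015
(np.int64(44), array([0.0649, 0.0699, 0.0713, 0.0729, 0.0735])) (np.int64(22), array([0.0633, 0.0653, 0.0669, 0.07  , 0.0711]))
```

View pics/g4.png

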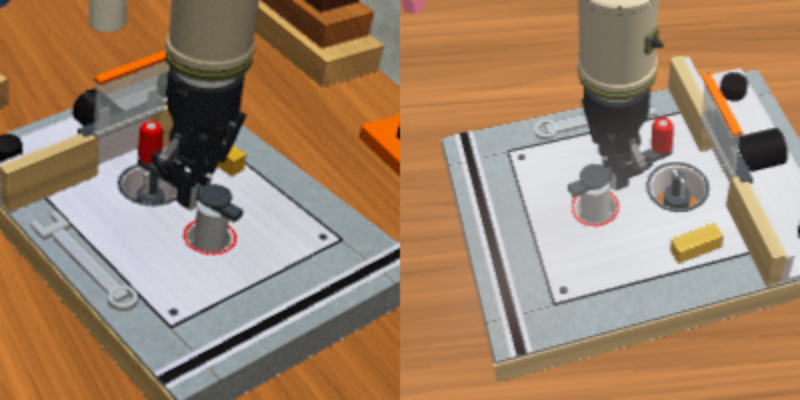

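The crank is home, with its knob at side crop (150,140), and it is turned 250° in all. I'll release, lift, look at the tip with the wrist camera, turn the wrist back half a turn and grip again.

```bash
python3 - <<'E'
from h import *
from plant import arm
s=arm.state();p=s['eef_pos'].copy()
arm.open_gripper();print(arm.state()['t'],arm.state()['opening'])
a=np.radians(-247.2);g=np.array([.6159,-.0354])+.028*np.array([np.cos(a),np.sin(a)])
arm.move_straight([*g,.25],speed=.3)
d=snap('wrist','w6');print(arm.state()['t'],tipz(d),brassz(d))
q=arm.state()['qpos'].copy();q[5]-=np.pi;arm.move_joints(q);print(arm.state()['t'],arm.state()['qpos'].round(2))
d=snap('wrist','w7');print(tipz(d),brassz(d))
E
```

```text
19.5083 0.08572170356515425
20.0167 (np.int64(570), array([0.0643, 0.0683, 0.0714, 0.0722, 0.0727])) (np.int64(849), array([0.0616, 0.0666, 0.0715, 0.0738]))
22.6667 [-0.1   0.17  1.54 -0.    1.43 -0.5 ]
(np.int64(626), array([0.071 , 0.0715, 0.0719, 0.0724, 0.0728])) (np.int64(1186), array([0.0599, 0.0652, 0.0703, 0.0732]))
```

View pics/w6.png

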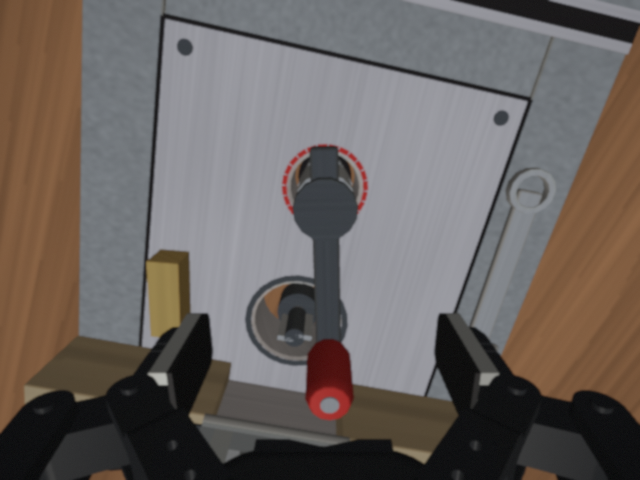

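View pics/w7.png

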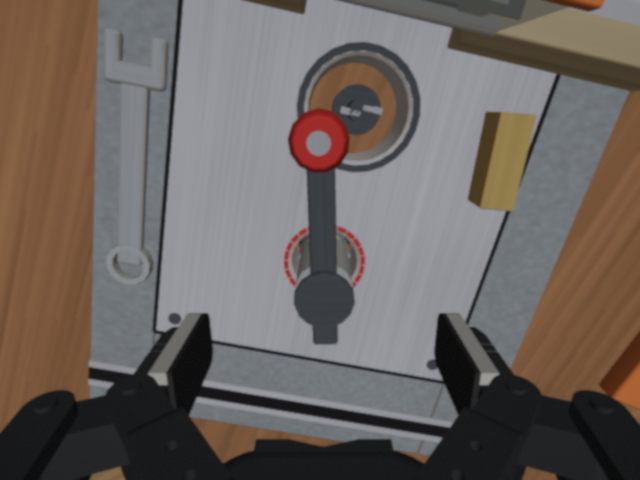

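```bash
python3 - <<'E'
from h import *
d=load('pics/w7.npz');C=cloud(d)
print('brass top',np.median(C[140:195,495:515,2]),C[165,508].round(4),'sd',C[140:195,495:515,2].std())
print('plate near cutter',np.median(C[60:160,425:450,2]),np.median(C[100:300,200:270,2]))
s=(np.hypot(C[...,0]-.594,C[...,1]-.0725)<.016)&(C[...,2]<.1)&(C[...,2]>.066);z=C[...,2]
yy,xx=np.nonzero(s);print(xx.min(),xx.max(),yy.min(),yy.max())
g=d['pixels'].astype(int).sum(2); 
bright=s&(g>420)
print('bright',bright.sum(),np.percentile(z[bright],[25,50,75]),'dark',np.percentile(z[s&~bright],[25,50,75]))
print(hubfit(d,340))
for n in ('w1','w2'):
    e=load(f'pics/{n}.npz');C2=cloud(e);g=e['pixels'].astype(int).sum(2);s=(np.hypot(C2[...,0]-.5955,C2[...,1]-.0725)<.016)&(C2[...,2]<.1)&(C2[...,2]>.06);b=s&(g>420);print(n,b.sum(),np.percentile(C2[...,2][b],[25,50,75]))
E
```

```text
brass top 0.07483358929621617 [0.6936 0.0786 0.0743] sd 0.01279261504490264
plate near cutter 0.04982801140095286 0.04989117735448892
340 383 98 123Traceback (most recent call last):
  File "<stdin>", line 9, in <module>
    return _quantile_unchecked(
        a, q, axis, out, overwrite_input, method, keepdims, weights)
    return _ureduce(a,
                    func=_quantile_ureduce_func,
    ...<5 lines>...
                    overwrite_input=overwrite_input,
                    method=method)
    r = func(a, **kwargs)
    result = _quantile(arr,
                       quantiles=q,
    ...<2 lines>...
                       out=out,
                       weights=wgt)
    slices_having_nans = np.isnan(arr[-1, ...])
                                  ~~~^^^^^^^^^
IndexError: index -1 is out of bounds for axis 0 with size 0
```

```bash
python3 - <<'E'
from h import *
from plant import arm
a=np.radians(-247.2);g=np.array([.6159,-.0354])+.028*np.array([np.cos(a),np.sin(a)])
print(arm.move_straight([*g,.157],speed=.25,guard=10),arm.state()['t'],arm.state()['eef_pos'])
arm.gripper_close(60);s=arm.state();print(s['t'],s['opening'],s['contact_force'].round(1))
wind((.6159,-.0354),-247.2,-419.2,28.7,speed=.11,flip=0)
d=snap('scene','sc6');e=snap('side','s6');print(tipz(d),tipz(e))
a=cv2.imread('pics/s6.png')[130:330,300:500];b=cv2.imread('pics/sc6.png')[200:400,220:420]
cv2.imwrite('pics/g5.png',cv2.resize(np.hstack([a,b]),None,fx=2,fy=2))
E
```

```text
False 23.2417 [ 0.60509468 -0.00958388  0.15738196]
23.8833 0.015020638374781643 [-0.7  1.   4.6]
-275.9 24.53 [0.0005 0.0001 0.0007] [-0.2  1.3  5.8] [0.06 0.17 0.01] 0.01 0.0146
-304.5 25.18 [0.0006 0.0001 0.0008] [ 0.2 -0.   4.4] [ 0.11  0.04 -0.05] 0.5 0.0146
-333.2 25.83 [0.0006 0.     0.0008] [2.  0.2 4.4] [ 0.08  0.01 -0.07] 0.99 0.0147
-361.9 26.48 [ 0.0006 -0.0001  0.0007] [0.4 0.3 4.4] [ 0.11 -0.07 -0.04] 1.47 0.015
-390.5 27.13 [ 0.0006 -0.0002  0.0008] [1.2 0.5 6.6] [ 0.04 -0.06 -0.02] 1.95 0.0149
-419.2 27.78 [ 0.0005 -0.0002  0.0007] [ 0.3 -0.4  4.9] [ 0.06 -0.03 -0.02] 2.43 0.0151
(np.int64(45), array([0.0659, 0.0703, 0.0735, 0.0752, 0.0764])) (np.int64(61), array([0.064 , 0.0684, 0.0723, 0.074 , 0.075 ]))
```

View pics/g5.png

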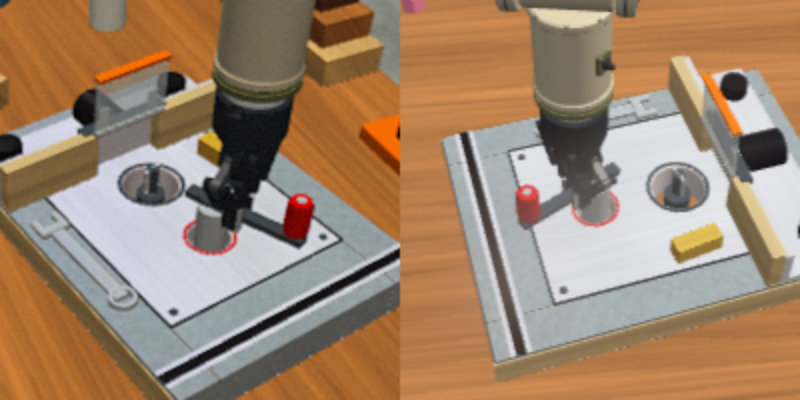

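```bash
python3 - <<'E'
from h import *
d=snap('wrist','w8');print(tipz(d),brassz(d))
C=cloud(d)
z=[]
for i in range(3):
    z.append(cloud(snap('scene','sc6_%d'%i))[...,2])
z=np.median(z,0); 
for n in ('scene0','sc1','sc2'): pass
z0=np.median([cloud(load(f'pics/{n}.npz'))[...,2] for n in ('scene0','sc1','sc2')],0)
print((z[278:300,350:368]*1000).round(0).astype(int)); print((z0[278:300,350:368]*1000).round(0).astype(int))
E
```

```text
(np.int64(0), None) (np.int64(1658), array([0.0585, 0.0641, 0.0696, 0.0729]))
[[49 47 51 51 51 50 51 48 51 51 49 52 51 47 52 49 48 51]
 [49 49 52 52 49 50 50 48 50 51 51 51 52 51 54 49 52 51]
 [51 51 52 52 49 49 51 51 51 48 50 52 49 49 50 50 51 52]
 [51 49 53 50 51 52 49 49 51 51 49 51 51 52 50 50 50 51]
 [50 51 49 50 52 49 51 49 50 50 51 50 51 51 50 52 51 52]
 [49 51 49 50 49 49 48 47 49 50 49 49 47 51 51 51 53 49]
 [51 50 48 48 45 45 45 76 77 45 47 45 46 50 49 49 50 52]
 [49 48 42 43 43 43 40 75 76 75 75 74 43 44 43 50 48 51]
 [44 44 40 39 40 37 65 74 75 76 76 76 76 39 40 44 46 50]
 [41 38 39 35 36 31 59 74 76 77 75 75 75 37 38 40 41 43]
 [37 36 33 32 29 26 57 74 74 76 76 76 73 35 36 35 36 40]
 [32 29 29 26 25 25 55 73 73 74 75 76 76 25 30 33 34 37]
 [29 24 23 22 19 21 49 69 71 70 71 74 77 22 26 28 30 32]
 [24 19 20 18 17 18 55 64 65 67 67 73 70 20 23 26 26 31]
 [19 16 16 15 37 37 56 61 63 63 65 69 68 15 19 19 21 24]
 [14 11  8 37 38 39 53 55 60 58 56 64 64 36 13 16 18 21]
 [10  9  8 35 36 40 50 52 53 53 56 61 59 35 37 14 14 18]
 [ 6  3 37 38 37 37 45 50 50 49 52 55 38 37 36  8 11 
[... 787 characters left out ...]
39 38 38 41 43]
 [37 33 31 30 28 27 59 68 68 66 67 68 69 32 32 35 38 38]
 [32 28 27 27 25 26 55 69 70 68 69 67 69 29 30 31 36 36]
 [29 25 26 22 22 21 51 67 70 69 69 71 23 23 26 28 28 34]
 [24 21 18 17 18 18 57 64 68 66 66 66 21 20 21 26 25 29]
 [22 17 16 13 15 13 56 61 61 61 63 68 67 17 18 22 22 23]
 [17 14 12  8  6 29 52 57 57 57 58 64 62 13 11 19 19 20]
 [ 9  9  4  5 30 31 48 54 51 53 57 60 60  9 10 11 14 18]
 [ 5  2  3 29 30 31 44 49 50 50 52 55 32 30  7  6  9 12]
 [ 3  0 33 29 32 29 39 45 45 44 52 50 30 29 32  2  7 10]
 [ 0  1 31 28 30 32 35 42 43 43 45 45 32 31 29  0  3  6]
 [ 1 -2 30 30 30 31 30 36 38 35 43 44 32 28 30  1  1  1]
 [ 2  0 31 32 31 32 31 30 33 31 40 39 29 32 30 -3  1  0]]
```

View pics/w8.png

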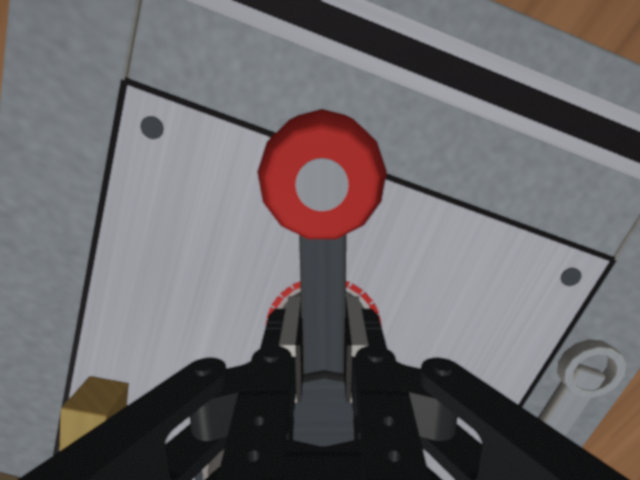

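The tip is now at about 75.3 mm against a plate at 50.2 mm, so the lift is about 25 mm. The collet rose 7 mm, as planned. I'll take the crank back to its block.

```bash
python3 - <<'E'
from h import *
from plant import arm
def pr(x=''):
    s=arm.state();print(x,round(s['t'],2),s['eef_pos'].round(4),s['contact_force'].round(2),s['torque'].round(2),round(s['opening'],4))
a=np.radians(-419.2);o=.028*np.array([np.cos(a),np.sin(a)]);t=qR(tool(a))
g=np.array([.6159,-.0354])+o
pr(arm.move_straight([*g,.245],speed=.2,guard=25))
b=np.array([.5018,-.388])+o
pr(arm.move_straight([*b,.245],rotation=t,speed=.25))
pr(arm.move_straight([*b,.213],speed=.15,guard=10))
snap('side','s7');snap('scene','sc7')
x=cv2.imread('pics/s7.png')[280:480,350:550];y=cv2.imread('pics/sc7.png')[200:400,80:280]
cv2.imwrite('pics/g6.png',cv2.resize(np.hstack([x,y]),None,fx=2,fy=2))
E
```

```text
False 28.68 [ 0.6295 -0.0594  0.2432] [ 0.04  0.45 -4.9 ] [-0.09 -0.02  0.05] 0.0146
False 30.31 [ 0.5167 -0.4109  0.2449] [ 0.12 -0.11 -3.5 ] [-0.05 -0.03 -0.03] 0.015
False 30.68 [ 0.5159 -0.4108  0.2118] [ 0.16 -0.23 -3.18] [-0.12 -0.07  0.03] 0.0149
```

View pics/g6.png

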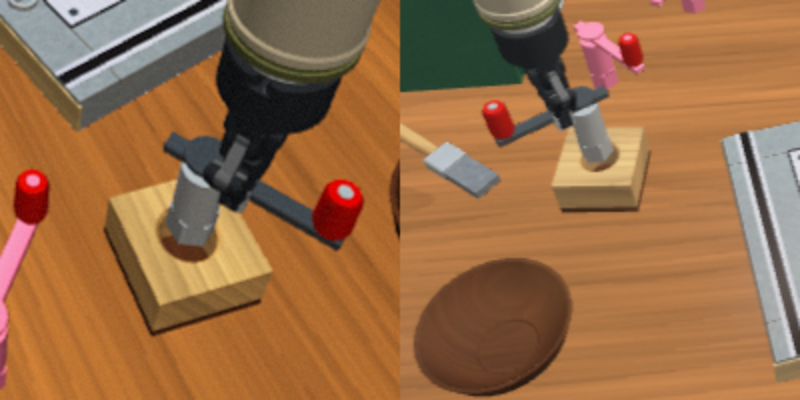

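The foot is centred over the bore, at (190,235) in the side crop. Lowering now.

```bash
python3 - <<'E'
from h import *
from plant import arm
def pr(x=''):
    s=arm.state();print(x,round(s['t'],2),s['eef_pos'].round(4),s['contact_force'].round(2),s['torque'].round(2),round(s['opening'],4))
a=np.radians(-419.2);o=.028*np.array([np.cos(a),np.sin(a)]);t=qR(tool(a))
b=np.array([.5018,-.388])+o
pr(arm.move_straight([*b,.166],speed=.15,guard=12))
pr(arm.move_straight([*b,.155],speed=.04,guard=7))
E
```

```text
False 31.24 [ 0.5161 -0.412   0.1661] [ 0.15 -0.27 -3.96] [-0.03 -0.04 -0.06] 0.0148
True 31.55 [ 0.5177 -0.4135  0.1583] [0.65 0.54 4.19] [-0.09 -0.16 -0.  ] 0.0146
```

```bash
python3 - <<'E'
from h import *
from plant import arm
def pr(x=''):
    s=arm.state();print(x,round(s['t'],2),s['eef_pos'].round(4),s['contact_force'].round(2),round(s['opening'],4))
p=arm.state()['eef_pos']
arm.open_gripper();pr()
arm.move_straight([p[0],p[1],.27],speed=.3);pr()
d=snap('wrist','w9');print(hubfit(d,340));snap('side','s8');snap('scene','sc8')
# orange lip in all views
for n in ('scene0','side0','w1','w2','sc8','s8'):
    e=load(f'pics/{n}.npz');C=cloud(e);h=cv2.cvtColor(e['pixels'],cv2.COLOR_RGB2HSV)
    m=(h[...,0]>6)&(h[...,0]<14)&(h[...,1]>200)&(h[...,2]>120)&(np.hypot(C[...,0]-.58,C[...,1]-.12)<.11)&(C[...,2]>.12)
    P=C[m]
    if len(P)<20: print(n,len(P));continue
    m0=P[:,:2].mean(0);u=np.linalg.svd(P[:,:2]-m0,full_matrices=False)[2][0]
    print(n,len(P),P.mean(0).round(4),P.min(0).round(3),P.max(0).round(3),np.degrees(np.arctan2(u[1],u[0])).round(1),np.percentile(P[:,2],[5,50,95]).round(4))
# table yaw from plate edge: brass long? use screw corners in w2/w1 by ray casting of dark plate outline -> spots
E
```

```text
32.23 [ 0.5162 -0.4121  0.1555] [-0.3  -0.53  0.53] 0.0857
 32.77 [ 0.5182 -0.414   0.272 ] [-0.5   1.16 -0.95] 0.0851
((np.float64(321.8765046812305), np.float64(283.59652251448955)), array([ 0.506324  , -0.39112291,  0.113     ]), np.float64(26.72019975056778))
scene0 30 [0.5901 0.1147 0.1918] [0.547 0.104 0.188] [0.635 0.128 0.195] 10.9 [0.1886 0.1919 0.1945]
side0 132 [0.5834 0.1156 0.1922] [0.537 0.102 0.187] [0.635 0.13  0.195] -168.7 [0.1902 0.1922 0.194 ]
w1 0
w2 0
sc8 34 [0.5906 0.1146 0.1924] [0.544 0.104 0.187] [0.636 0.128 0.196] 10.3 [0.1885 0.1926 0.1949]
s8 58 [0.5646 0.1106 0.1915] [0.537 0.102 0.188] [0.592 0.123 0.195] -169.4 [0.1894 0.1915 0.1936]
```

View pics/w9.png

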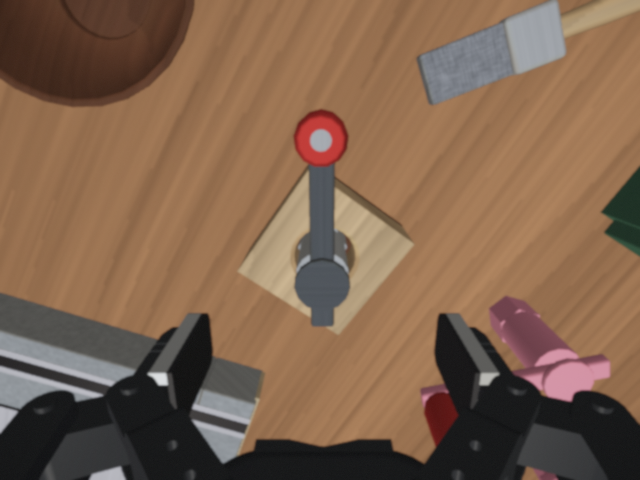

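```bash
python3 - <<'E'
from h import *
phi=np.radians(12.0);e=np.array([np.cos(phi),np.sin(phi)]);n=np.array([-np.sin(phi),np.cos(phi)])
P=np.vstack([cloud(load(f'pics/{k}.npz'))[load(f'pics/{k}.npz')['range_z']>0] for k in ('scene0','side0','w1','w2','w7')])
r=P[:,:2]-[.6155,-.0353];E=r@e;N=r@n
for lo in np.arange(.12,.27,.01):
    s=(abs(E)<.035)&(N>=lo)&(N<lo+.01)&(P[:,2]<.25); z=P[s,2]; print(round(lo,3),s.sum(),np.percentile(z,[5,50,95,99.5]).round(3) if s.sum()>5 else None)
s=(abs(E)<.15)&(abs(E)>.06)&(P[:,2]>.104)&(P[:,2]<.116)&(N>.13)&(N<.2);print('fence top N',np.percentile(N[s],[2,50,98]).round(3),s.sum())
for k in (1,-1):
    t=s&(k*E>0); print(np.median(E[t]),np.median(N[t]))
from plant import arm
for yaw in (12,-168):
    for p in ((.185),(.08)):
        q=np.array([.6155,-.0353])+p*n; t=tool(np.radians(yaw+90)); 
        print(yaw,p,[np.round(arm.inverse_kinematics([*q,.26],qR(tool(np.radians(yaw+k)))),2) for k in (90,)])
d=load('pics/w9.npz');C=cloud(d);print('cap z',np.median(C[270:295,312:332,2]),'arm',np.median(C[180:240,316:328,2]),'near knob',np.median(C[175:190,316:328,2]),np.median(C[235:250,316:328,2]))
E
```

```text
0.12 2928 [-0.001  0.027  0.05   0.052]
0.13 4406 [-0.001  0.033  0.051  0.052]
0.14 6695 [0.006 0.05  0.192 0.193]
0.15 25079 [0.05  0.148 0.193 0.194]
0.16 4040 [0.049 0.05  0.193 0.193]
0.17 3857 [0.049 0.06  0.077 0.09 ]
0.18 22 [0.099 0.105 0.112 0.113]
0.19 58 [0.088 0.102 0.108 0.11 ]
0.2 123 [0.059 0.094 0.108 0.11 ]
0.21 385 [0.057 0.089 0.106 0.11 ]
0.22 605 [0.057 0.095 0.108 0.11 ]
0.23 914 [0.057 0.102 0.108 0.11 ]
0.24 675 [0.057 0.1   0.108 0.109]
0.25 182 [0.057 0.058 0.06  0.061]
0.26 147 [0.056 0.058 0.06  0.061]
0.27 210 [0.048 0.05  0.053 0.055]
fence top N [0.154 0.163 0.181] 18563
0.09939771936894372 0.16287113892886873
-0.09161080719922299 0.16598764946050457
12 0.185 [array([ 0.16,  0.14,  1.56,  0.  ,  1.44, -0.05])]
12 0.08 [array([-0.01,  0.15,  1.54,  0.  ,  1.44, -0.22])]Traceback (most recent call last):
  File "<stdin>", line 14, in <module>
    return _wrapfunc(a, 'round', decimals=decimals, out=out)
    return _wrapit(obj, method, *args, **kwds)
    result = getattr(arr, method)(*args, **kwds)
TypeError: unsupported operand type(s) for *: 'NoneType' and 'float'
```

```bash
cat > gd.py <<'E'
from h import *
from plant import arm
phi=np.radians(11.3);n=np.array([-np.sin(phi),np.cos(phi)]);port=np.array([.6155,-.0353])
T=qR(tool(phi+np.pi/2))
def P(N,ztip): return [*(port+n*N),ztip+.073]
E
python3 - <<'E'
from gd import *
def pr(x=''):
    s=arm.state();print(x,round(s['t'],2),((s['eef_pos'][:2]-port)@n).round(4),round(s['eef_pos'][2]-.073,4),s['contact_force'].round(2))
arm.gripper_close(20)
pr()
arm.goto(P(.192,.255),T);pr()
pr(arm.move_straight(P(.192,.179),speed=.2,guard=8))
d=snap('scene','sc9');e=snap('side','s9')
a=cv2.imread('pics/s9.png')[80:280,270:470];b=cv2.imread('pics/sc9.png')[160:360,270:470]
cv2.imwrite('pics/g7.png',cv2.resize(np.hstack([a,b]),None,fx=2,fy=2))
E
```

```text
33.68 -0.3517 0.1971 [-0.09 -0.47  0.21]
 35.74 0.1913 0.2548 [-0.1   0.45 -0.42]
False 36.27 0.1916 0.1793 [-0.47 -0.05  0.35]
```

View pics/g7.png

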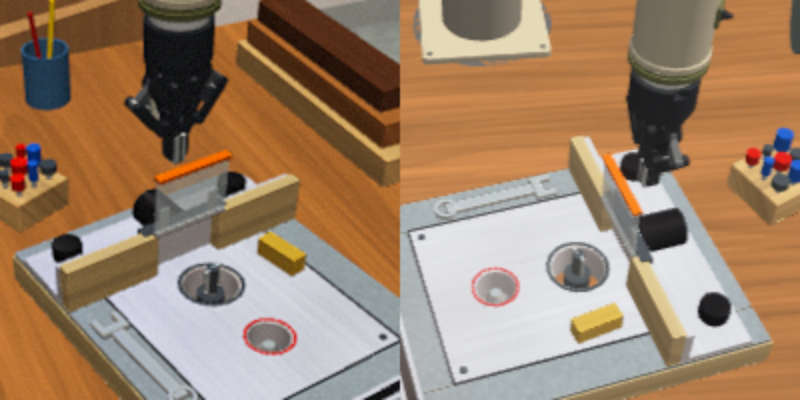

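The fingertips are behind the lip (scene crop: tips at (648,180), lip at (622,183)). I'll sweep it down along the arc.

```bash
python3 - <<'E'
from gd import *
H=(.158,.112)
for th in (80,65,50,35,22,10,2):
    a=np.radians(th);r=.070;dd=.004
    N=H[0]-r*np.cos(a)+dd*np.sin(a)+.011; z=H[1]+r*np.sin(a)+dd*np.cos(a)
    st=arm.move_straight(P(N,z),speed=.12,guard=12)
    s=arm.state();print(th,st,round(s['t'],2),((s['eef_pos'][:2]-port)@n).round(4),round(s['eef_pos'][2]-.073,4),s['contact_force'].round(2))
    if st: break
d=snap('scene','sc10');e=snap('side','s10')
a=cv2.imread('pics/s10.png')[80:280,270:470];b=cv2.imread('pics/sc10.png')[160:360,270:470]
cv2.imwrite('pics/g8.png',cv2.resize(np.hstack([a,b]),None,fx=2,fy=2))
E
```

```text
80 False 36.78 0.1604 0.1826 [0.66 0.35 0.04]
65 False 37.08 0.143 0.1768 [-0.23  0.27 -0.28]
50 False 37.38 0.1269 0.1675 [ 0.2   0.29 -0.02]
35 False 37.68 0.1135 0.1543 [ 0.19 -0.98 -0.4 ]
22 False 37.97 0.1055 0.141 [-0.77 -0.46  0.03]
10 False 38.24 0.1009 0.1274 [ 0.25  0.3  -0.41]
2 False 38.49 0.0993 0.1179 [-0.02 -0.3   0.24]
```

View pics/g8.png

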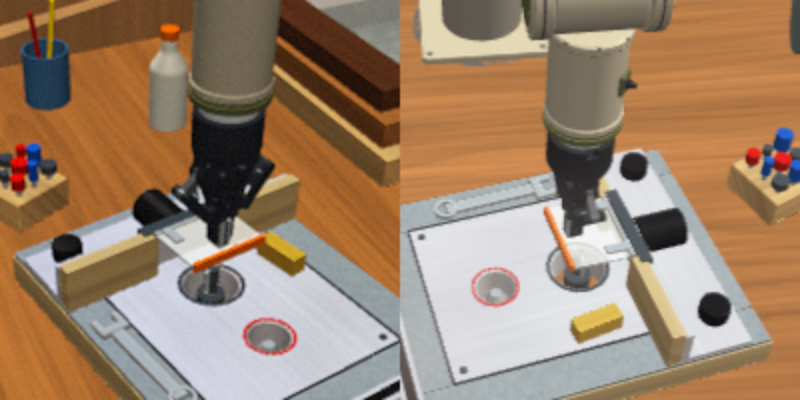

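Guard is nearly down. I'll press it to the stop, then retreat and check.

```bash
python3 - <<'E'
from gd import *
st=arm.move_straight(P(.099,.104),speed=.04,guard=8)
s=arm.state();print(st,round(s['t'],2),round(s['eef_pos'][2]-.073,4),s['contact_force'].round(2))
arm.move_straight(P(.099,.28),speed=.25); print(arm.state()['t'])
arm.goto(P(-.02,.29),T)
print(arm.state()['t'])
w=snap('wrist','w11');snap('scene','sc11');snap('side','s11')
for k in ('sc11','s11','w11'):
    e=load(f'pics/{k}.npz');C=cloud(e);h=cv2.cvtColor(e['pixels'],cv2.COLOR_RGB2HSV)
    m=(h[...,0]>4)&(h[...,0]<14)&(h[...,1]>180)&(h[...,2]>120)
    r=C[...,:2]-port;m&=(abs(r@n-.08)<.05)&(C[...,2]>.08)&(C[...,2]<.2)
    Q=C[m];print(k,m.sum(),Q.mean(0).round(4) if len(Q) else None,((Q[:,:2]-port)@n).mean() if len(Q) else None,np.percentile(Q[:,2],[5,50,95]).round(4) if len(Q) else None)
    print(tipz(e),brassz(e))
a=cv2.imread('pics/s11.png');b=cv2.imread('pics/sc11.png')
cv2.imwrite('pics/g9.png',np.hstack([a[80:480,240:640],b[160:400,120:480].repeat(1,0) if 0 else cv2.resize(b[150:400,120:370],(400,400))]))
E
```

```text
True 38.87 0.1141 [-0.26  0.79  7.94]
39.6833
40.2333
sc11 32 [0.6063 0.0438 0.1175] 0.07938234103676006 [0.1135 0.1176 0.12  ]
(np.int64(0), None) (np.int64(289), array([0.0662, 0.0737, 0.0757, 0.0772]))
s11 148 [0.5972 0.0418 0.1149] 0.07921182709214218 [0.1093 0.1157 0.1189]
(np.int64(42), array([0.0641, 0.0677, 0.0706, 0.0731, 0.0742])) (np.int64(263), array([0.0628, 0.072 , 0.0745, 0.0757]))
w11 0 None None None
(np.int64(0), None) (np.int64(315), array([0.0625, 0.0663, 0.0705, 0.0726]))
```

View pics/g9.png

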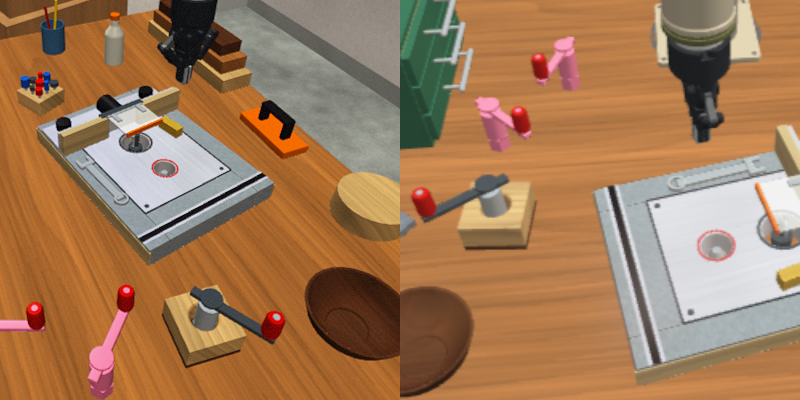

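View pics/w11.png

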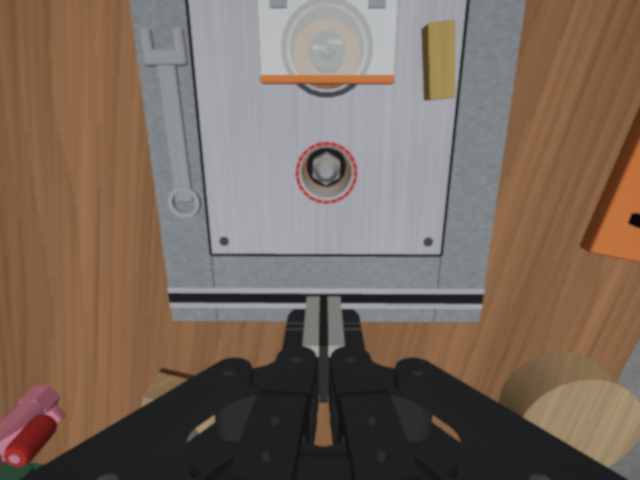

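```bash
python3 - <<'E'
from h import *
d=load('pics/w9.npz');C=cloud(d);print('cap z',np.median(C[272:292,312:332,2]).round(4),'arm by knob',np.median(C[172:185,316:328,2]).round(4),'arm by hub',np.median(C[238:250,316:328,2]).round(4), 'across',[np.median(C[180:240,c,2]).round(4) for c in (313,318,326,330)])
S,T=load('pics/sc11.npz'),load('pics/s11.npz')
for n,e in (('sc',S),('s',T)):
    Cc=cloud(e);m=red(e)>0;r=np.hypot(Cc[...,0]-.55,Cc[...,1]+.46)<.05;m&=r;yy,xx=np.nonzero(m);print(n,m.sum(),Cc[m].max(0).round(4),xx.mean(),yy.mean())
    h=cv2.cvtColor(e['pixels'],cv2.COLOR_RGB2HSV);k=(np.hypot(Cc[...,0]-.503,Cc[...,1]+.388)<.018)&(Cc[...,2]>.1);print('hub',np.median(Cc[k],0).round(4),np.percentile(Cc[k][:,2],95).round(4))
E
```

```text
cap z 0.1129 arm by knob 0.1067 arm by hub 0.1068 across [np.float64(0.1069), np.float64(0.1069), np.float64(0.1069), np.float64(0.1068)]
sc 176 [ 0.5704 -0.4569  0.1565] 134.82954545454547 276.6875
hub [ 0.5058 -0.3869  0.1127] 0.1152
s 456 [ 0.5636 -0.4544  0.1574] 512.0679824561404 405.69736842105266
hub [ 0.5021 -0.3895  0.1126] 0.1148
```

```bash
python3 -c "
from plant import arm
print(arm.state()['t'],arm.state()['qd'].round(3)); print(arm.hand_in())"
```

```text
40.3833 [ 0.009 -0.009 -0.006 -0.001  0.002 -0.001]
the job is handed in; nothing more can be done
None
```

I handed the job in at 40.4 s with every step done; no verdict is reported.

**What I did:** I lifted the crank out of its block and lined its flats up with the hex as seen by the wrist camera. It went straight home on the first try, about 40 mm below the plate. I wound it about 422° clockwise in two strokes, with one regrip in between. I then stood the crank back in its block and swung the guard down with the closed fingers until it pressed on its stop (about 8 N).

**Last checks:**
- **Cutter:** after the last stroke, before the crank came off the hex, the scene camera put the tip at about 75.3 mm against the plate at 50.2 mm. That is about 25 mm up and level with the brass block's top at 75 mm. The collet had risen 7 mm, as planned.
- **Crank:** its cap stands at 112.9 mm, the same as at the start. The arm is level within about 0.2 mm and the hub is over the block's centre.
- **Guard:** the lip's centre is at about 112 mm, which is level, on the stop.
- **Setup block and spanner:** both still lie in place in the last pictures; I did not measure their shift.

**Disagreements:**
- The wrist camera was off by about 1.5 mm along the tool's x. I found this from two opposite views of the crank and corrected for it.
- The side camera's coarse depth read the tip about 1 mm lower than the scene camera did. I trusted the scene camera together with the turn count.

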